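Click the rotor onto the bench centrifuge and prove with a pull that it is locked

TASK

Fit the loose rotor onto the small centrifuge: set it over the drive shaft with its hub notches astride the cross pin and press it down, never harder than 25 N, until the spring catches click and it sits fully home. Then prove that the catches hold, as is done before every run: keep hold of the knob and pull the rotor straight up with a steady 15 N (never more than 20 N) for two seconds. Let go, leave it locked home on the shaft, and leave the things around it where they are.

Things in the scene. Friction and masses are not known exactly. Their poses are not given: they have to be found in the camera images.
- rotor_knob (a point): Centre of the knob of the loose centrifuge rotor: a bare-metal disc, 96 mm wide, with eight small tube bores round a black upright cylindrical knob (28 mm diameter, 33 mm high, its top 14 mm above this point). The disc's upper face lies 19 mm below this point. z is the rotor's axis, upward. It weighs 0.15 to 0.31 kg.
- rotor_hub (a point): Middle of the underside of the rotor's hub (41 mm diameter), 58 mm below the knob's centre; it stands on the worktop at the start. The hub has a bore of 18 mm and in its foot four notches, 7 mm wide and 6 mm high, running out along +x, -x, +y and -y of this frame, so that any quarter turn fits the pin. z up.
- shaft_seat (a point): Middle of the shoulder, a flat 42 mm steel disc in the centrifuge's bowl, on which the hub rests when home. The drive shaft rises from it: 16 mm diameter, tapered nose, top 27 mm above. A 4 mm cross pin pokes out along this frame's x, 17 mm either side, its top 5 mm above: it must lie in two opposite notches, or the rotor stands 5 mm too high and cannot click. z up.
- shaft_catches (a point): Point on the shaft's axis, 14 mm above the shoulder, by the two spring catches, which stick out at right angles to the pin (this frame's y). The hub pushes them in on its way down (5 to 15 N) and at the bottom they click out over a lip inside it and lock. A locked rotor can be lifted freely by its end play, 0.5 to 3.5 mm (it differs from machine to machine), then bears on them.
- drive_shaft (a joint): Turn of the drive shaft with its cross pin about the vertical, rad, counter-clockwise seen from above; it stays where it is left (a torque over 0.15 N m turns it). The frames shaft_seat and shaft_catches turn with it.
- motor_mount (a joint): Up and down float (m, up positive) of motor and shaft on stiff rubber mounts, 0 at rest without the rotor. It gives only 0.1 mm for every 4.5 N of load on the shaft: up under a pull (net of the rotor's weight), down under a push. Too fine to judge the force by this reading. The whole shaft with its seat moves with it.
- centrifuge: Small white round bench centrifuge, fixed on the worktop: 150 mm wide, open bowl 136 mm wide inside, rim 80 mm high; shoulder of the shaft 45 mm above the worktop; control nose towards its -x. Its clear lid stands open behind (+x), leaning back from 85 mm behind the shaft and reaching 220 mm above the worktop. Origin on the worktop under the shaft; z up.
- tube_0: Capped sample tube lying on the worktop, 14 x 78 x 12 mm, bystander. Origin under its middle.
- tube_1: Capped sample tube lying on the worktop, 14 x 78 x 12 mm, bystander. Origin under its middle.
- timer: Flat white bench timer, 64 x 62 x 18 mm, bystander. Origin under its middle.
- sample_cup: Lidded sample cup, 58 mm wide and 61 mm high, bystander. Origin under its middle.

How it is judged:
On the way, in this order (a step that is already met when the one before it is completed fails the run):
1. the rotor is pressed fully home on the shaft, within 1.2 mm of the shoulder (z of rotor_knob in the frame of shaft_seat below 0.0592 m and horizontal distance between rotor_knob and shaft_seat below 0.004 m and angle between the z axis of rotor_knob and the z axis of shaft_seat, either way round below 0.06 rad), for 0.1 s.
2. the shaft is pulled upward through the clicked-in rotor with 9 to 18 N (net of the rotor's weight) for one second without a break, and the rotor stays on (value of joint motor_mount between 0.0002 and 0.0004 m and z of rotor_knob in the frame of shaft_seat below 0.0635 m and horizontal distance between rotor_knob and shaft_seat below 0.004 m and angle between the z axis of rotor_knob and the z axis of shaft_seat, either way round below 0.06 rad), for 1 s.
At the end, for the whole second after the job is handed in: The rotor sits locked on the drive shaft: knob centre 58 mm above the shoulder (at most 2.5 mm more), on the shaft's axis within 4 mm and 0.06 rad, nothing pulling or pressing on the shaft but the rotor's weight, everything let go (z of rotor_knob in the frame of shaft_seat below 0.0605 m and horizontal distance between rotor_knob and shaft_seat below 0.004 m and angle between the z axis of rotor_knob and the z axis of shaft_seat, either way round below 0.06 rad and value of joint motor_mount between -0.000222222 and 8.88889e-05 m); the robot touches nothing.
It fails at once if the shaft is pressed down with more than 30 N (value of joint motor_mount below -0.000666667 m).
It fails at once if the shaft is pulled up with more than 24 N (value of joint motor_mount above 0.000533333 m).
It fails at once if the rotor is tipped over by more than 35 degrees (angle between rotor_knob's own z axis and vertical above 0.61 rad).
It fails at once if a bystander (either tube, the timer or the sample cup) is shifted by more than 20 mm (distance of any of tube_0, tube_1, timer, sample_cup from where it was at the start of the episode above 0.02 m).
It also fails if it takes over 67 s, if anything falls off the work surface, if the arm or the gripper's body presses on something with over 40 N, if the wrist force passes 120 N, or if a joint passes its speed limit or range.

ROBOT

A 6-joint arm with a two-finger parallel gripper is mounted at the origin on a cart in front of the work surface, level with it; the furniture and walls round the work are solid. World frame = base frame: x ahead of the robot, y to its left, z up, the work surface at z = 0. Lengths are in m, angles in rad, forces in N, time in s.
With the tool pointing down it reaches from about 0.25 to 0.775 m from the base axis. Payload 4 kg.
Tool frame: the origin (TCP) lies midway between the tips of the shut fingers; the grasp point (between the pads) lies 19 mm behind it; z points along the fingers, y is the direction in which the jaws open and shut (so a half turn about z gives the same grasp; the last joint's range is limited). The gripper opens to 94 mm and grips with 3 to 60 N. Pads are 16 mm wide; open, the fingers measure 119 mm over their backs; the gripper's body (75 mm by 177 mm) begins 78 mm behind the grasp point.
Start: joints at [-1.362, 0.087, 1.371, -0, 1.684, -0.103], TCP at [0.169, -0.524, 0.206] pointing down, gripper open.
Joint ranges: [-3.1, 3.1], [-0.76, 2.03], [0.27, 2.55], [-1.08, 4.22], [0.17, 2.65], [-2.57, 2.57]. Speed limits (rad/s): [2.79, 2.79, 3.14, 3.14, 3.14, 3.14].

INTERFACE

Orientations are given as [roll, pitch, yaw] about the fixed x, y, z axes, in that order (R = Rz(yaw) Ry(pitch) Rx(roll)).
In Python, from bench import robot, cams gives the robot as it stands.
- The arm moves only by the tool step_arm, never from a script. Its argument "plan" is a list that holds one entry, the list of rows, each a list of 5 numbers: the shift along the world's x, y, z in mm, then the turn about the world's z in rad, then the opening in per cent of the stroke, from 0 (shut) to 100 (fully open). In form: [[[tx, ty, tz, turn, fingers], ...]]. A call has 1 to 8 rows; each row is the pose to reach, as a shift and turn from the pose commanded when the call began; what a row does not reach only later rows make up. A row lasts 1/12 s, in which the tool goes at most 41.7 mm and 7.16 degrees, less where a joint would pass 70% of its speed; a pose out of reach is approached as far as the arm can. A call with a gripper value outside its range is refused whole. The fingers move at their own pace and stop on an object; the grip force is fixed at half the most. Time passes only in rows, so rows that repeat a pose let the fingers close. It gives the time, the measured TCP pose, the force and the opening at its end, in the units of the state.
- robot.get_obs(): the state, without advancing time (a new reading comes with each control period).
- cams.snapshot(name): name is "scene" or "top" or "wrist"; returns a dict with "frame" (400x640x3 uint8, red, green, blue), "camera_matrix" (3x3 intrinsics, pixels), "origin" and "attitude" of the camera in the world; the wrist camera has in their place "T_tool_cam" (4x4, takes a point from camera to tool coordinates, whose origin is the TCP and whose axes are the flange's). Camera axes: x right, y down, z forward; pixel columns grow to the right and rows downward; lengths in m; the calibration is good to about 2 mm. A picture is of the moment at which its call begins: read the wrist's pose just before it. There is no depth.
- robot.close_job(): hands the job in, once; it reports no verdict.
The state is a dict: "time": time; "joint_positions": joint angles; "qvel": joint speeds; "joint_torque": joint torques, N m; "tool_pos": TCP position; "ee_rot": TCP orientation; "wrist_force": force on the tool from outside, world axes, zero at the start; "wrist_torque": the same for the moment, N m; "width": finger opening in m.
Only numpy, scipy, OpenCV 4.12 (cv2) and the standard library are available. Lean on these libraries where they do the work, as an engineer would, in place of code of your own. Each camera call takes 0.05 s, during which the arm holds its last target. There are 200 camera calls.

## Working session

There is one attempt and no reset: what is moved stays moved. The work goes in short steps, Python scripts to look and compute and a tool call to move; the robot and the scene stay as the last step left them, time stands still between calls to the robot, and variables do not carry over. Pictures are saved under pics/ and viewed, about 8 in all and at most 12, crops included, and the job is handed in when it is done.

Besides the shell and the picture viewer there is one more tool, called after "Call:" as a command line: name --argument value ..., lists and objects as JSON in quotes. step_arm: Moves the arm, as the interface text tells. Its arguments: {"type":"object","properties":{"plan":{"type":"array"}},"required":["plan"]}

```bash
mkdir -p pics; ls
cat > h.py <<'E'
import numpy as np, cv2
from scipy.spatial.transform import Rotation as R
from bench import robot, cams
def snap(n,f):
    o=robot.get_obs(); s=cams.snapshot(n); cv2.imwrite(f'pics/{f}.png',s['frame'][:,:,::-1])
    if 'T_tool_cam' in s:
        T=np.eye(4);T[:3,:3]=R.from_euler('xyz',o['ee_rot']).as_matrix() if np.size(o['ee_rot'])==3 else np.array(o['ee_rot']);T[:3,3]=o['tool_pos'];T=T@s['T_tool_cam']
    else:
        T=np.eye(4);a=np.array(s['attitude']);T[:3,:3]=a if a.shape==(3,3) else R.from_euler('xyz',a).as_matrix();T[:3,3]=s['origin']
    np.savez(f'pics/{f}.npz',T=T,K=s['camera_matrix']);return o,s
def ray(f,u,v,z):
    d=np.load(f'pics/{f}.npz');T=d['T'];r=T[:3,:3]@np.linalg.solve(d['K'],[u,v,1]);return T[:3,3]+r*(z-T[2,3])/r[2]
def proj(f,p):
    d=np.load(f'pics/{f}.npz');T=d['T'];c=d['K']@(T[:3,:3].T@(np.array(p)-T[:3,3]));return c[:2]/c[2]
E
python3 - <<'E'
from h import *
for n in('scene','top','wrist'):
    o,s=snap(n,n+'0'); print({k:v for k,v in s.items() if k!='frame'})
print(o)
E
```

```text
pics
{'camera_matrix': array([[433.50812385,   0.        , 320.93678271],
       [  0.        , 433.50812385, 196.81760923],
       [  0.        ,   0.        ,   1.        ]]), 'origin': array([-0.17309108,  0.43824598,  0.56925261]), 'attitude': array([-2.09968748,  0.01880177, -2.21676141])}
{'camera_matrix': array([[371.07638599,   0.        , 320.31056861],
       [  0.        , 371.07638599, 203.67216829],
       [  0.        ,   0.        ,   1.        ]]), 'origin': array([ 0.3084345 , -0.04770779,  0.92752976]), 'attitude': array([-2.94559027, -0.01221859, -1.56063888])}
{'camera_matrix': array([[299.79936261,   0.        , 325.68007515],
       [  0.        , 299.79936261, 199.03430822],
       [  0.        ,   0.        ,   1.        ]]), 'T_tool_cam': array([[-3.35373302e-04, -9.62841999e-01, -2.70065125e-01,
         7.95049928e-02],
       [ 9.99999462e-01, -5.78005597e-05, -1.03575134e-03,
         2.74951405e-04],
       [ 9.81654975e-04, -2.70065327e-01,  9.62841501e-01,
        -1.79852082e-01],
       [ 0.00000000e+00,  0.00000000e+00,  0.00000000e+00,
         1.00000000e+00]])}
{'time': 0.1, 'joint_positions': array([-1.36213992e+00,  8.78888032e-02,  1.37208140e+00, -4.70546412e-05,
        1.68360483e+00, -1.03125418e-01]), 'qvel': array([-0.00300094,  0.00075086, -0.00219748, -0.00056097, -0.00031704,
       -0.00027436]), 'joint_torque': array([ 2.71519311e-03, -3.41253054e+01, -3.03300726e+01,  7.20155588e-02,
        3.04091640e-02, -9.78704315e-05]), 'tool_pos': array([ 0.16857949, -0.52301086,  0.20442803]), 'ee_rot': array([-3.13961600e+00, -1.57553212e-04,  3.11776421e-01]), 'wrist_force': array([ 0.06722277, -0.7046524 , -0.17286813]), 'wrist_torque': array([-0.03806478,  0.01283187, -0.02842771]), 'width': 0.09421951817348254}
```

View pics/top0.png

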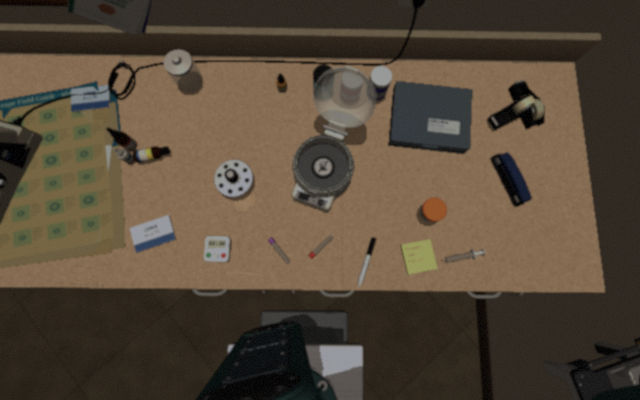

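View pics/scene0.png

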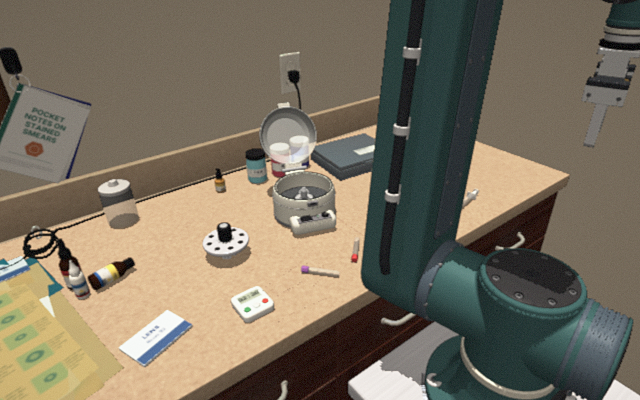

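The top view shows the rotor at about (233,179) with its knob top at (232,174), and the centrifuge bowl centred at (323,166). The bystanders are the timer (217,249), the tubes (279,249) and (320,247), and the cup, either (433,209) or something else. The scene view agrees.

Run:
```python
from h import *
for n,u,v,z in(('knobtop',232,174,.072),('rotor disc',234,180,.039),('rim',323,163,.08),('shafttop',322,167,.072),('nose',314,197,.03),('lidtop',345,95,.2)): print(n,ray('top0',u,v,z).round(4))
print('scene',ray('scene0',223,227,.072).round(4),ray('scene0',305,190,.072).round(4))
```

```text
knobtop [0.5478 0.1546 0.072 ]
rotor disc [0.5418 0.1566 0.039 ]
rim [ 0.5756 -0.0618  0.08  ]
shafttop [ 0.5681 -0.0596  0.072 ]
nose [ 0.5034 -0.0411  0.03  ]
lidtop [ 0.689  -0.1052  0.2   ]
scene [0.5401 0.1634 0.072 ] [ 0.5607 -0.0565  0.072 ]
```

Call:
step_arm --plan '[[[25, 29, 5, -0.1, 100], [50, 58, 5, -0.2, 100], [75, 87, 5, -0.3, 100], [100, 116, 5, -0.4, 100], [125, 145, 5, -0.5, 100], [150, 174, 5, -0.6, 100], [175, 203, 5, -0.6, 100], [200, 232, 5, -0.6, 100]]]'

```text
time: 0.82
tool_pos: [0.3694, -0.2898, 0.2103]
ee_rot: [3.142, 0.0, -0.289]
wrist_force: [1.0, -0.0, -0.5]
width: 0.094
```

Call:
step_arm --plan '[[[25, 29, 0, 0, 100], [50, 58, 0, 0, 100], [75, 87, 0, 0, 100], [100, 116, 0, 0, 100], [125, 145, 0, 0, 100], [150, 174, 0, 0, 100], [175, 203, 0, 0, 100], [200, 232, 0, 0, 100]]]'

```text
time: 1.48
tool_pos: [0.5695, -0.0577, 0.2101]
ee_rot: [3.141, 0.001, -0.288]
wrist_force: [0.2, 0.1, 0.6]
width: 0.0938
```

Call:
step_arm --plan '[[[5, 0, -20, 0, 100], [5, 0, -40, 0, 100], [5, 0, -40, 0, 100], [5, 0, -40, 0, 100]]]'

```text
time: 1.82
tool_pos: [0.5726, -0.0592, 0.1687]
ee_rot: [3.141, 0.004, -0.288]
wrist_force: [-0.4, -0.0, -0.3]
width: 0.094
```

Run:
```python
from h import *
o,s=snap('wrist','w1'); print(o['tool_pos'],o['ee_rot'],o['time'])
print(proj('w1',[.566,-.058,.072]))
```

```text
[ 0.5726427  -0.05916481  0.16870748] [ 3.14109227  0.00432567 -0.2879759 ] 1.8167
[326.94009618 207.05609991]
```

View pics/w1.png

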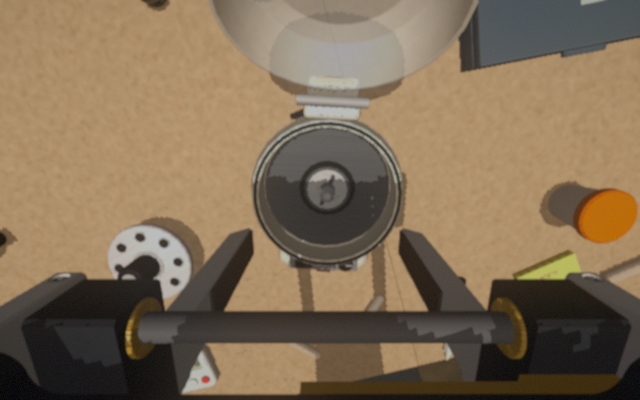

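Run:
```python
from h import *
i=cv2.imread('pics/w1.png')
a=cv2.resize(i[145:235,255:400],None,fx=5.5,fy=5.5,interpolation=cv2.INTER_CUBIC)
a=cv2.convertScaleAbs(a,alpha=1.5,beta=10);cv2.imwrite('pics/c1.png',a);print(a.shape)
```

```text
(495, 798, 3)
```

View pics/c1.png

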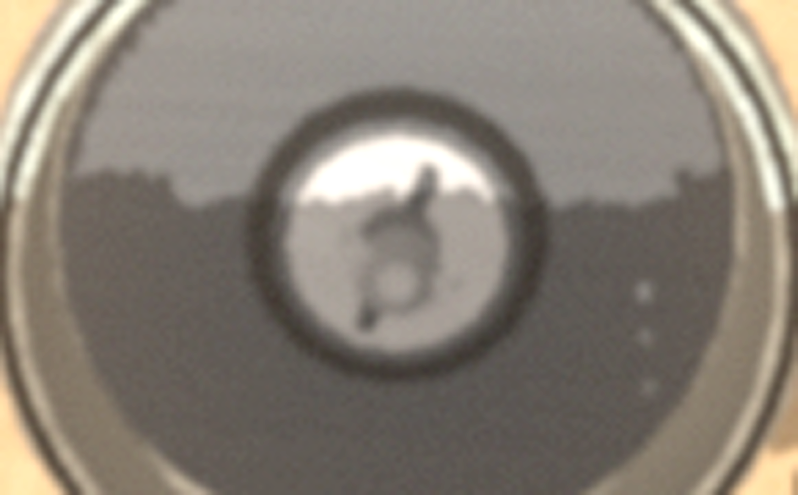

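The crop shows the shoulder disc centred at (397,243), the shaft top at (396,285), and the pin ends at (428,168) and (365,320).

Run:
```python
from h import *
f=lambda x,y,z:ray('w1',255+(x+.5)/5.5-.5,145+(y+.5)/5.5-.5,z)
s=f(397,243,.045);t=f(396,283,.072);a=f(430,165,.048);b=f(363,322,.048)
print(s,t,a,b,(a+b)/2,np.linalg.norm(a-b)); d=a-b;print('pin',np.arctan2(d[1],d[0]),'rim',f(398,225,.08))
print('knob w1',ray('w1',140,268,.072))
```

```text
[ 0.57701002 -0.0611672   0.045     ] [ 0.57666988 -0.0608031   0.072     ] [ 0.59025102 -0.07143813  0.048     ] [ 0.56473162 -0.05079     0.048     ] [ 0.57749132 -0.06111406  0.048     ] 0.03282658513182413
pin -0.6802741134597842 rim [ 0.58832519 -0.06457795  0.08      ]
knob w1 [0.55765011 0.1444729  0.072     ]
```

Call:
step_arm --plan '[[[-4, 36, 0, 0, 100], [-8, 72, 0, 0, 100], [-12, 108, 0, 0, 100], [-16, 144, 0, 0, 100], [-18, 180, 0, 0, 100], [-20, 215, 0, 0, 100], [-20, 215, 0, 0, 100], [-20, 215, 0, 0, 100]]]'

```text
time: 2.53
tool_pos: [0.5541, 0.1566, 0.1725]
ee_rot: [-3.141, -0.003, -0.286]
wrist_force: [0.2, -0.5, 0.6]
width: 0.0941
```

Run:
```python
from h import *
o,s=snap('wrist','w2'); print(o['tool_pos'],o['ee_rot'],o['joint_positions'],o['time'])
u,v=proj('w2',[.548,.155,.06]).astype(int);print(u,v)
x0,y0=max(u-90,0),max(v-80,0)
i=cv2.imread('pics/w2.png')
a=cv2.resize(i[y0:y0+140,x0:x0+180],None,fx=4,fy=4,interpolation=cv2.INTER_CUBIC);print(x0,y0)
cv2.imwrite('pics/c2.png',a)
```

```text
[0.55414983 0.15658969 0.17251132] [-3.14058465e+00 -2.97979681e-03 -2.85782970e-01] [ 1.77210138e-01  1.50782212e-01  1.36558574e+00 -4.29542365e-04
  1.62210841e+00  2.03376523e+00] 2.5333
329 202
239 122
```

View pics/c2.png

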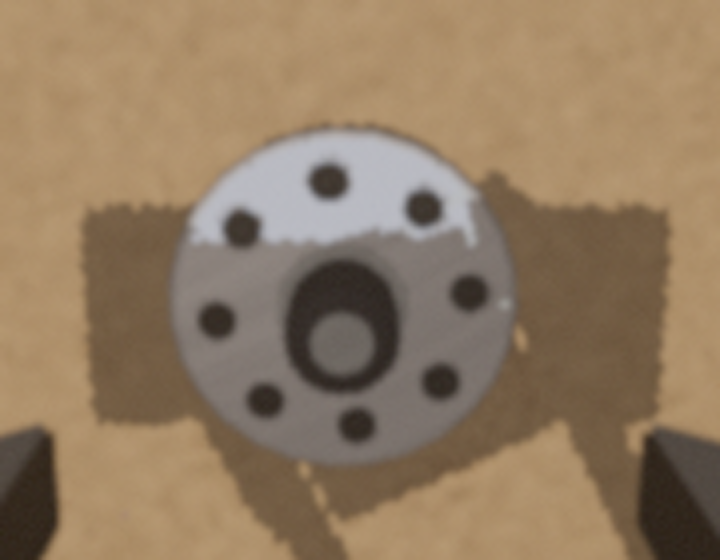

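The crop shows eight bores around the disc, starting at (329,182), (424,208) and (470,293), and the knob top at (342,343).

Run:
```python
from h import *
f=lambda x,y,z:ray('w2',239+(x+.5)/4-.5,122+(y+.5)/4-.5,z)
P=np.array([f(x,y,.039) for x,y in((329,182),(424,208),(470,293),(441,381),(357,426),(265,401),(216,321),(242,229))])[:,:2]
c=P.mean(0);d=P-c;print('c',c,'r',np.linalg.norm(d,axis=1).round(4));a=np.arctan2(d[:,1],d[:,0]);print(a, np.angle(np.exp(8j*a).mean())/8)
print('disc',f(343,296,.039),'knobtop',f(342,343,.072))
```

```text
c [0.54765418 0.16067894] r [0.0343 0.0347 0.0346 0.0343 0.0347 0.0347 0.0348 0.0344]
[-0.17978691 -0.95528092 -1.74357511 -2.52214836  2.96734693  2.18106969
  1.40013857  0.60988725] -0.172992755782252
disc [0.55057818 0.15980793 0.039     ] knobtop [0.54758483 0.16073148 0.072     ]
```

Call:
step_arm --plan '[[[-6, 4, -30, 0, 100], [-6, 4, -65, 0, 100], [-6, 4, -90, 0, 100], [-6, 4, -90, 0, 100], [-6, 4, -90, 0, 100], [-6, 4, -90, 0, 100]]]'

```text
time: 3.08
tool_pos: [0.5494, 0.1585, 0.0828]
ee_rot: [-3.14, -0.003, -0.29]
wrist_force: [0.3, 0.9, 0.4]
width: 0.0939
```

Call:
step_arm --plan '[[[-2, 2, -20, 0, 100], [-2, 2, -40, 0, 100], [-2, 2, -40, 0, 100], [-2, 2, -40, 0, 0], [-2, 2, -40, 0, 0], [-2, 2, -40, 0, 0], [-2, 2, -40, 0, 0], [-2, 2, -40, 0, 0]]]'

```text
time: 3.75
tool_pos: [0.5466, 0.1616, 0.0419]
ee_rot: [-3.141, -0.002, -0.288]
wrist_force: [-0.7, 1.1, -0.1]
width: 0.0642
```

Call:
step_arm --plan '[[[0, 0, 0, 0, 0], [0, 0, 0, 0, 0], [0, 0, 0, 0, 0], [0, 0, 0, 0, 0], [0, 0, 0, 0, 0], [0, 0, 0, 0, 0]]]'

```text
time: 4.25
tool_pos: [0.5456, 0.1614, 0.0403]
ee_rot: [3.141, 0.0, -0.288]
wrist_force: [-0.0, 0.0, -0.0]
width: 0.0276
```

Call:
step_arm --plan '[[[0, 0, 20, 0, 0], [0, 0, 55, 0, 0], [0, 5, 95, 0, 0], [-10, 10, 130, 0, 0], [-25, 20, 165, 0, 0], [-40, 30, 200, 0, 0], [-55, 40, 235, 0, 0], [-70, 50, 270, 0, 0]]]'

```text
time: 4.92
tool_pos: [0.4745, 0.2117, 0.3115]
ee_rot: [3.141, 0.001, -0.288]
wrist_force: [1.3, 0.0, -1.3]
width: 0.0274
```

Call:
step_arm --plan '[[[-20, 0, 30, 0, 0], [-40, 0, 60, 0, 0], [-60, 0, 90, 0, 0], [-75, 0, 110, 0, 0], [-75, 0, 110, 0, 0], [-75, 0, 110, 0, 0], [-75, 0, 110, 0, 0]]]'

```text
time: 5.5
tool_pos: [0.4013, 0.2115, 0.4182]
ee_rot: [3.14, 0.002, -0.288]
wrist_force: [0.8, 1.1, -2.6]
width: 0.0277
```

Run:
```python
from h import *
o,s=snap('scene','s1'); print(o['tool_pos'],o['ee_rot'],o['wrist_force'],o['wrist_torque'],o['width'],o['time'])
p=o['tool_pos']-[0,0,.039]
u,v=proj('s1',p).astype(int);print(u,v)
x0,y0=max(u-65,0),max(v-60,0)
a=cv2.resize(s['frame'][y0:y0+100,x0:x0+130,::-1],None,fx=6,fy=6,interpolation=cv2.INTER_CUBIC);print(x0,y0)
cv2.imwrite('pics/c3.png',cv2.convertScaleAbs(a,alpha=1.4,beta=15))
```

```text
[0.40125887 0.21145424 0.41818187] [ 3.13952208e+00  2.33269564e-03 -2.88418032e-01] [ 0.78652233  1.0501043  -2.57446688] [ 0.04188883 -0.07138015 -0.04384732] 0.027660072158501598 5.5
206 102
141 42
```

View pics/c3.png

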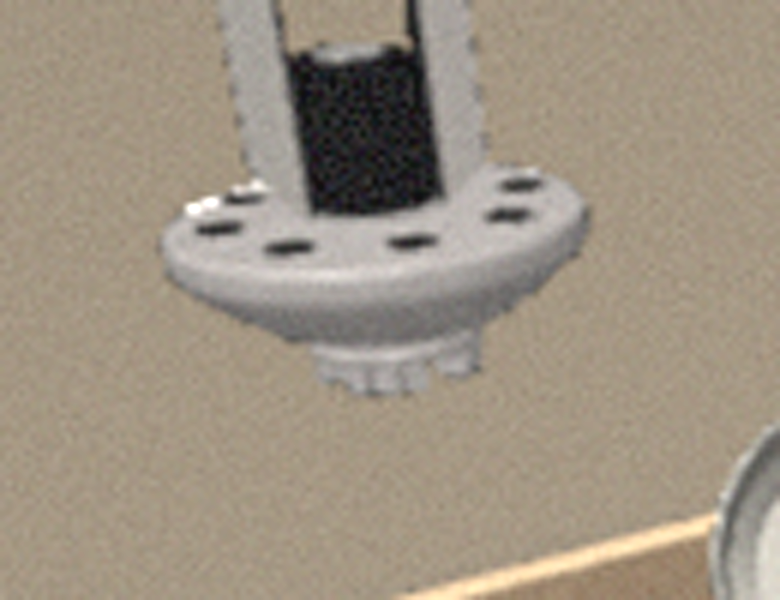

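The crop shows the hub foot at about x 318–480, y 350–395, with notch-like gaps near (350,380) and (438,375). I'll overlay the candidate notch angles.

Run:
```python
from h import *
o=robot.get_obs();p=o['tool_pos']
i=cv2.imread('pics/s1.png');x0,y0,w,h,k=180,90,60,30,13
a=cv2.resize(i[y0:y0+h,x0:x0+w],None,fx=k,fy=k,interpolation=cv2.INTER_CUBIC);a=cv2.convertScaleAbs(a,alpha=1.5,beta=0)
foot=p+[0,0,-.0403]
print('foot c',(proj('s1',foot)-[141,42])*6)
# bore check
for j in range(8):
    t=-.173+j*np.pi/4; print('bore',((proj('s1',foot+[.0346*np.cos(t),.0346*np.sin(t),.039])-[141,42])*6).round())
for name,b in(('bore',-.173),('bore45',.612),('mid',.22)):
  for j in range(4):
    t=b+j*np.pi/2; q=foot+[.0205*np.cos(t),.0205*np.sin(t),.003]
    vis=np.dot(q[:2]-foot[:2],np.array([-.173,.438])-foot[:2])>0
    if vis: print(name,((proj('s1',q)-[141,42])*6).round())
cv2.imwrite('pics/c4.png',a)
```

```text
foot c [396.0733298  369.14771951]
bore [335. 170.]
bore [239. 193.]
bore [216. 224.]
bore [286. 244.]
bore [409. 239.]
bore [505. 213.]
bore [518. 183.]
bore [447. 166.]
bore [306. 371.]
bore [417. 381.]
bore45 [347. 384.]
bore45 [472. 364.]
mid [321. 379.]
mid [449. 374.]
```

View pics/c4.png

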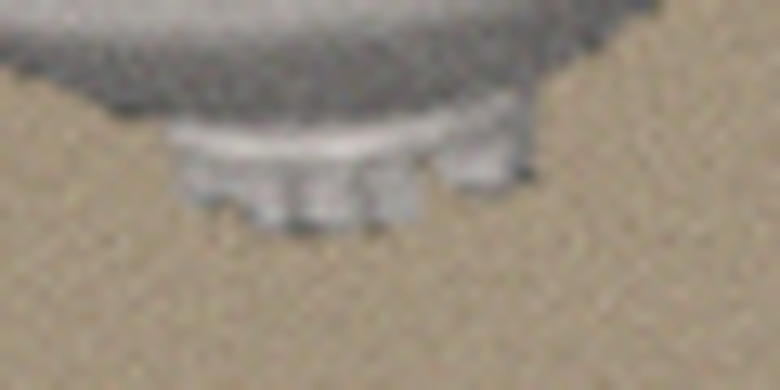

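Call:
step_arm --plan '[[[-25, 9, 6, 0.12, 0], [-50, 18, 12, 0.24, 0], [-75, 27, 18, 0.36, 0], [-100, 36, 24, 0.48, 0], [-125, 45, 30, 0.6, 0], [-150, 55, 40, 0.72, 0], [-175, 65, 50, 0.84, 0], [-180, 69, 50, 0.97, 0]]]'

```text
time: 6.22
tool_pos: [0.2187, 0.2813, 0.4709]
ee_rot: [-3.141, 0.0, 0.686]
wrist_force: [0.1, 0.0, -0.3]
width: 0.0277
```

Call:
step_arm --plan '[[[0, 0, 0, 0, 0], [0, 0, 0, 0, 0], [0, 0, 0, 0, 0]]]'

```text
time: 6.47
tool_pos: [0.2217, 0.2805, 0.4685]
ee_rot: [3.141, 0.004, 0.673]
wrist_force: [0.3, 0.3, -2.9]
width: 0.0274
```

Run:
```python
from h import *
o,s=snap('scene','s2'); print(o['tool_pos'],o['ee_rot'],o['wrist_force'],o['width'],o['time'])
foot=o['tool_pos']+[0,0,-.0403]
u,v=proj('s2',foot).astype(int);print(u,v)
x0,y0=max(u-65,0),max(v-70,0)
a=cv2.resize(s['frame'][y0:y0+100,x0:x0+130,::-1],None,fx=6,fy=6,interpolation=cv2.INTER_CUBIC)
cv2.imwrite('pics/c5.png',cv2.convertScaleAbs(a,alpha=1.4,beta=15))
dy=o['ee_rot'][2]+.288
c=np.array([x0,y0])
for j in range(8): t=-.173+dy+j*np.pi/4; print('bore',((proj('s2',foot+[.0346*np.cos(t),.0346*np.sin(t),.039])-c)*6).round())
for name,b in(('bore',-.173),('bore45',.612),('mid',.22)):
  for j in range(4):
    t=b+dy+j*np.pi/2; q=foot+[.0205*np.cos(t),.0205*np.sin(t),.003]
    if np.dot(q[:2]-foot[:2],np.array([-.173,.438])-foot[:2])>0: print(name,((proj('s2',q)-c)*6).round())
```

```text
[0.22167622 0.28053305 0.4685078 ] [3.14084261 0.00410064 0.67302922] [ 0.31155702  0.34446242 -2.91958895] 0.027371020670562525 6.4667
210 112
bore [144. 177.]
bore [137. 219.]
bore [266. 241.]
bore [452. 225.]
bore [567. 184.]
bore [552. 144.]
bore [429. 127.]
bore [266. 140.]
bore [341. 446.]
bore [509. 406.]
bore45 [268. 430.]
bore45 [443. 435.]
mid [393. 444.]
mid [515. 390.]
```

View pics/c5.png

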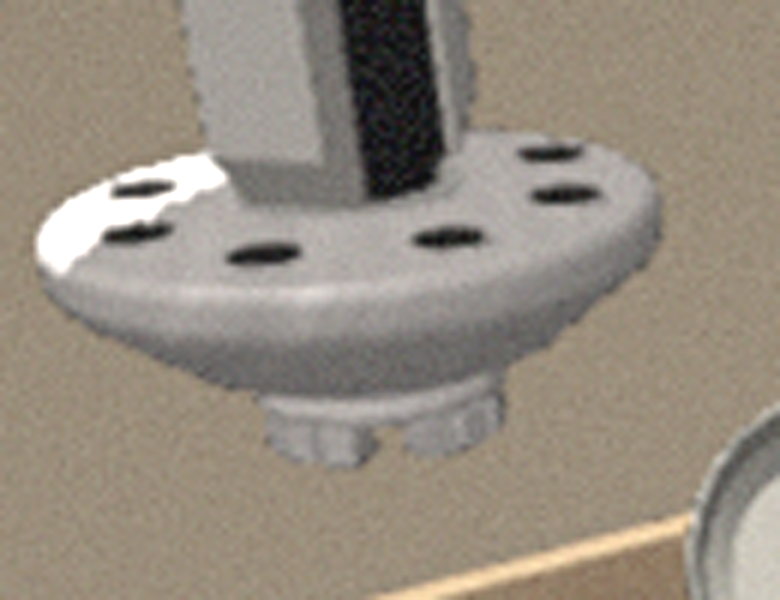

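The gap at x≈390 matches the "mid" candidate (393), so the notches lie between bores and notch angle = tool yaw + 0.508. I'll cross-check the shaft's position with the two fixed cameras.

Run:
```python
from h import *
a=cv2.imread('pics/scene0.png')[160:235,265:345];b=cv2.imread('pics/top0.png')[130:205,283:363]
m=np.vstack([0*a[:0]]+[]) if 0 else np.hstack([cv2.resize(x,None,fx=5,fy=5,interpolation=cv2.INTER_CUBIC) for x in(a,b)])
cv2.imwrite('pics/c6.png',cv2.convertScaleAbs(m,alpha=1.6,beta=10));
for f,c in(('scene0',(265,160)),('top0',(283,130))):
  for p in([.575,-.0605,.072],[.575,-.0605,.045],[.575,-.0605,.08]): print(f,(proj(f,p)-c)*5+2)
```

```text
scene0 [191.47729577 137.88357645]
scene0 [193.71687759 187.0938004 ]
scene0 [190.80225435 123.05092379]
top0 [199.05620478 173.23397565]
top0 [198.0860854  189.55352767]
top0 [199.35481817 168.21063838]
```

View pics/c6.png

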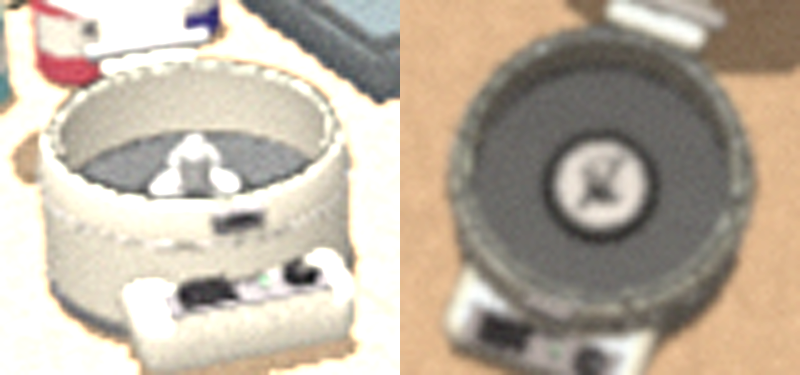

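Call:
step_arm --plan '[[[22, -22, 0, -0.1, 0], [46, -44, -10, -0.2, 0], [71, -66, -25, -0.29, 0], [96, -90, -40, -0.29, 0], [121, -115, -60, -0.29, 0], [146, -140, -80, -0.29, 0], [171, -165, -100, -0.29, 0], [196, -190, -120, -0.29, 0]]]'

```text
time: 7.18
tool_pos: [0.4179, 0.0879, 0.3484]
ee_rot: [-3.141, 0.002, 0.383]
wrist_force: [0.5, 0.6, -1.2]
width: 0.0279
```

Call:
step_arm --plan '[[[24, -23, -20, 0, 0], [48, -46, -40, 0, 0], [72, -69, -60, 0, 0], [96, -92, -80, 0, 0], [120, -115, -100, 0, 0], [144, -138, -125, 0, 0], [157, -152, -150, 0, 0], [157, -152, -170, 0, 0]]]'

```text
time: 7.85
tool_pos: [0.5745, -0.0662, 0.1753]
ee_rot: [-3.14, 0.005, 0.379]
wrist_force: [-1.0, 0.1, -1.9]
width: 0.0274
```

Call:
step_arm --plan '[[[0, 0, 0, 0, 0], [0, 0, 0, 0, 0], [0, 0, 0, 0, 0], [0, 0, 0, 0, 0], [0, 0, 0, 0, 0]]]'

```text
time: 8.27
tool_pos: [0.5745, -0.0614, 0.1831]
ee_rot: [3.139, -0.004, 0.387]
wrist_force: [-0.5, -0.2, -2.0]
width: 0.0274
```

Call:
step_arm --plan '[[[0, 0, -30, 0, 0], [0, 0, -45, 0, 0], [0, 0, -45, 0, 0], [0, 0, -45, 0, 0]]]'

```text
time: 8.6
tool_pos: [0.5734, -0.0611, 0.1359]
ee_rot: [-3.142, 0.0, 0.387]
wrist_force: [-0.2, 0.4, -1.9]
width: 0.0275
```

Call:
step_arm --plan '[[[0, 0, 0, 0, 0], [0, 0, 0, 0, 0]]]'

```text
time: 8.77
tool_pos: [0.5749, -0.0616, 0.1379]
ee_rot: [3.139, -0.003, 0.387]
wrist_force: [0.8, -0.7, -2.2]
width: 0.0273
```

Call:
step_arm --plan '[[[0, 0, 0, 0, 0], [0, 0, 0, 0, 0]]]'

```text
time: 8.93
tool_pos: [0.5744, -0.0616, 0.1369]
ee_rot: [3.14, -0.002, 0.387]
wrist_force: [0.2, -0.2, -2.4]
width: 0.0276
```

Call:
step_arm --plan '[[[0, 0, -10, 0, 0], [0, 0, -18, 0, 0], [0, 0, -20, 0, 0], [0, 0, -21, 0, 0], [0, 0, -22, 0, 0], [0, 0, -22, 0, 0], [0, 0, -22, 0, 0]]]'

```text
time: 9.52
tool_pos: [0.5739, -0.0615, 0.1137]
ee_rot: [3.141, -0.0, 0.387]
wrist_force: [0.4, 0.2, -2.4]
width: 0.0274
```

Run:
```python
from h import *
o,s=snap('scene','s3');print(o['tool_pos'],o['wrist_force'])
a=cv2.resize(s['frame'][110:220,240:380,::-1],None,fx=5.5,fy=5.5,interpolation=cv2.INTER_CUBIC);cv2.imwrite('pics/c7.png',cv2.convertScaleAbs(a,alpha=1.2,beta=10))
```

```text
[ 0.57385843 -0.06152927  0.11365904] [ 0.44785436  0.21850712 -2.36143741]
```

View pics/c7.png

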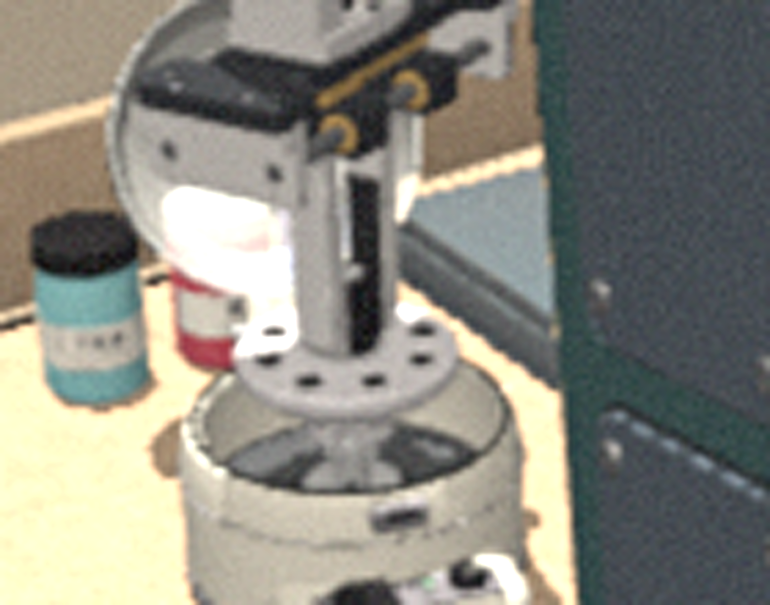

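The rotor hangs level over the bowl, with the hub at x≈347 against the bowl centre at x≈352. I'll lower it gently and watch the force.

Call:
step_arm --plan '[[[0, 0, -1, 0, 0], [0, 0, -2, 0, 0], [0, 0, -3, 0, 0], [0, 0, -3, 0, 0]]]'

```text
time: 9.9
tool_pos: [0.5736, -0.0615, 0.1102]
ee_rot: [-3.141, 0.0, 0.387]
wrist_force: [-0.5, -0.2, -1.4]
width: 0.0275
```

Call:
step_arm --plan '[[[0, 0, -1, 0, 0], [0, 0, -2, 0, 0], [0, 0, -3, 0, 0], [0, 0, -3, 0, 0]]]'

```text
time: 10.23
tool_pos: [0.5735, -0.0615, 0.1071]
ee_rot: [-3.141, 0.001, 0.387]
wrist_force: [-0.5, 0.4, -2.0]
width: 0.0277
```

Call:
step_arm --plan '[[[0, 0, -1, 0, 0], [0, 0, -2, 0, 0], [0, 0, -2, 0, 0], [0, 0, -2, 0, 0]]]'

```text
time: 10.57
tool_pos: [0.5737, -0.0615, 0.1054]
ee_rot: [-3.142, 0.0, 0.387]
wrist_force: [-0.3, -0.5, -2.4]
width: 0.0274
```

Call:
step_arm --plan '[[[0, 0, -1, 0, 0], [0, 0, -2, 0, 0], [0, 0, -3, 0, 0], [0, 0, -3, 0, 0]]]'

```text
time: 10.9
tool_pos: [0.5735, -0.0615, 0.1021]
ee_rot: [-3.141, 0.001, 0.387]
wrist_force: [1.2, 0.2, -1.9]
width: 0.0274
```

Call:
step_arm --plan '[[[0, 0, -1, 0, 0], [0, 0, -2, 0, 0], [0, 0, -3, 0, 0], [0, 0, -3, 0, 0]]]'

```text
time: 11.23
tool_pos: [0.574, -0.0617, 0.0994]
ee_rot: [3.141, -0.0, 0.387]
wrist_force: [1.2, -0.6, -2.2]
width: 0.0276
```

Call:
step_arm --plan '[[[0, 0, -1, 0, 0], [0, 0, -2, 0, 0], [0, 0, -2, 0, 0], [0, 0, -2, 0, 0]]]'

```text
time: 11.57
tool_pos: [0.574, -0.0618, 0.0976]
ee_rot: [3.141, -0.001, 0.387]
wrist_force: [0.8, -1.3, -1.3]
width: 0.0279
```

Call:
step_arm --plan '[[[0.5, -0.3, -1, 0, 0], [1, -0.5, -2, 0, 0], [1, -0.5, -2, 0, 0], [1, -0.5, -2, 0, 0]]]'

```text
time: 11.9
tool_pos: [0.5747, -0.0617, 0.0961]
ee_rot: [-3.141, -0.0, 0.387]
wrist_force: [-0.6, 0.2, 3.8]
width: 0.0274
```

Call:
step_arm --plan '[[[0, 0, -1, 0, 0], [0, 0, -2, 0, 0], [0, 0, -2, 0, 0], [0, 0, -2, 0, 0]]]'

```text
time: 12.23
tool_pos: [0.575, -0.0622, 0.0936]
ee_rot: [3.141, -0.001, 0.387]
wrist_force: [0.5, 0.8, 1.8]
width: 0.0275
```

Call:
step_arm --plan '[[[0, 0, -0.5, 0, 0], [0, 0, -1, 0, 0], [0, 0, -1, 0, 0], [0, 0, -1, 0, 0]]]'

```text
time: 12.57
tool_pos: [0.5741, -0.0619, 0.0912]
ee_rot: [-3.141, 0.002, 0.387]
wrist_force: [-0.0, 0.5, -2.3]
width: 0.0275
```

Call:
step_arm --plan '[[[0, 0, -0.5, 0, 0], [0, 0, -1, 0, 0], [0, 0, -1, 0, 0], [0, 0, -1, 0, 0]]]'

```text
time: 12.9
tool_pos: [0.5743, -0.0619, 0.0908]
ee_rot: [-3.141, 0.001, 0.387]
wrist_force: [0.2, 0.9, -3.2]
width: 0.0276
```

Call:
step_arm --plan '[[[0, 0, -0.5, 0, 0], [0, 0, -1, 0, 0], [0, 0, -1, 0, 0], [0, 0, -1, 0, 0]]]'

```text
time: 13.23
tool_pos: [0.5746, -0.062, 0.0904]
ee_rot: [-3.142, 0.0, 0.387]
wrist_force: [0.0, 0.1, -1.8]
width: 0.0274
```

Call:
step_arm --plan '[[[0, 0, -0.5, 0, 0], [0, 0, -1, 0, 0], [0, 0, -1, 0, 0], [0, 0, -1, 0, 0]]]'

```text
time: 13.57
tool_pos: [0.5749, -0.0621, 0.0896]
ee_rot: [3.141, -0.0, 0.387]
wrist_force: [0.0, 0.5, -0.8]
width: 0.0274
```

Call:
step_arm --plan '[[[0, 0, -0.5, 0, 0], [0, 0, -1, 0, 0], [0, 0, -1, 0, 0], [0, 0, -1, 0, 0]]]'

```text
time: 13.9
tool_pos: [0.5745, -0.062, 0.0882]
ee_rot: [-3.141, 0.0, 0.387]
wrist_force: [0.0, 0.2, -2.0]
width: 0.0278
```

Call:
step_arm --plan '[[[0, 0, -0.5, 0, 0], [0, 0, -1, 0, 0], [0, 0, -1, 0, 0], [0, 0, -1, 0, 0]]]'

```text
time: 14.23
tool_pos: [0.5747, -0.062, 0.0874]
ee_rot: [-3.142, 0.0, 0.387]
wrist_force: [-0.3, 1.0, -1.3]
width: 0.0277
```

Call:
step_arm --plan '[[[0, 0, -0.5, 0, 0], [0, 0, -1, 0, 0], [0, 0, -1, 0, 0], [0, 0, -1, 0, 0]]]'

```text
time: 14.57
tool_pos: [0.5747, -0.062, 0.0864]
ee_rot: [3.142, 0.0, 0.387]
wrist_force: [-0.2, 0.1, -2.3]
width: 0.0271
```

Call:
step_arm --plan '[[[0, 0, -0.5, 0, 0], [0, 0, -0.5, 0, 0], [0, 0, -0.5, 0, 0], [0, 0, -0.5, 0, 0]]]'

```text
time: 14.9
tool_pos: [0.5747, -0.062, 0.086]
ee_rot: [3.141, -0.0, 0.387]
wrist_force: [0.8, 0.1, -2.1]
width: 0.0278
```

Call:
step_arm --plan '[[[0, 0, -0.5, 0, 0], [0, 0, -0.5, 0, 0], [0, 0, -0.5, 0, 0], [0, 0, -0.5, 0, 0]]]'

```text
time: 15.23
tool_pos: [0.5747, -0.062, 0.0855]
ee_rot: [3.142, 0.0, 0.387]
wrist_force: [-0.3, 0.6, -1.5]
width: 0.0277
```

Call:
step_arm --plan '[[[0, 0, -0.5, 0, 0], [0, 0, -0.5, 0, 0], [0, 0, -0.5, 0, 0]]]'

```text
time: 15.48
tool_pos: [0.5748, -0.062, 0.0853]
ee_rot: [3.141, -0.0, 0.387]
wrist_force: [-2.0, -0.2, -1.1]
width: 0.0277
```

Call:
step_arm --plan '[[[0, 0, -0.5, 0, 0], [0, 0, -0.5, 0, 0], [0, 0, -0.5, 0, 0]]]'

```text
time: 15.73
tool_pos: [0.5749, -0.062, 0.0852]
ee_rot: [3.141, -0.001, 0.387]
wrist_force: [-1.7, 0.9, 1.4]
width: 0.0272
```

Call:
step_arm --plan '[[[0, 0, -0.5, 0, 0], [0, 0, -0.5, 0, 0], [0, 0, -0.5, 0, 0]]]'

```text
time: 15.98
tool_pos: [0.575, -0.062, 0.0851]
ee_rot: [3.141, -0.001, 0.387]
wrist_force: [-2.5, 0.5, 4.8]
width: 0.0273
```

Call:
step_arm --plan '[[[0, 0, -0.5, 0, 0], [0, 0, -1, 0, 0], [0, 0, -1, 0, 0], [0, 0, -1, 0, 0]]]'

```text
time: 16.32
tool_pos: [0.575, -0.062, 0.085]
ee_rot: [3.141, -0.001, 0.387]
wrist_force: [-3.4, 1.2, 7.8]
width: 0.0274
```

Call:
step_arm --plan '[[[0, 0, -0.5, 0, 0], [0, 0, -0.7, 0, 0], [0, 0, -0.7, 0, 0], [0, 0, -0.7, 0, 0]]]'

```text
time: 16.65
tool_pos: [0.5751, -0.062, 0.0849]
ee_rot: [3.141, -0.002, 0.387]
wrist_force: [-4.3, 0.4, 9.6]
width: 0.0272
```

Call:
step_arm --plan '[[[-0.3, 0, -0.5, 0, 0], [-0.5, 0, -1, 0, 0], [-0.5, 0, -1, 0, 0], [-0.5, 0, -1, 0, 0]]]'

```text
time: 16.98
tool_pos: [0.5751, -0.062, 0.0848]
ee_rot: [3.14, -0.003, 0.387]
wrist_force: [-4.6, 0.5, 12.1]
width: 0.0273
```

Call:
step_arm --plan '[[[0, 0, -0.5, 0, 0], [0, 0, -0.8, 0, 0], [0, 0, -0.8, 0, 0], [0, 0, -0.8, 0, 0]]]'

```text
time: 17.32
tool_pos: [0.5751, -0.062, 0.0847]
ee_rot: [3.14, -0.003, 0.387]
wrist_force: [-5.5, 2.0, 15.9]
width: 0.0277
```

Call:
step_arm --plan '[[[0.3, 0, 1, 0, 0], [0.5, 0, 2, 0, 0], [0.5, 0, 3, 0, 0], [0.5, 0, 4, 0, 0], [0.5, 0, 4, 0, 0], [0.5, 0, 4, 0, 0]]]'

```text
time: 17.82
tool_pos: [0.575, -0.062, 0.0851]
ee_rot: [3.141, -0.001, 0.387]
wrist_force: [-2.0, 0.6, 6.3]
width: 0.0271
```

Call:
step_arm --plan '[[[0, 0, 0.5, 0, 0], [0, 0, 1, 0, 0], [0, 0, 1, 0, 0], [0, 0, 1, 0, 0]]]'

```text
time: 18.15
tool_pos: [0.5748, -0.062, 0.0852]
ee_rot: [3.141, -0.0, 0.387]
wrist_force: [-0.1, -0.5, 2.2]
width: 0.0277
```

Call:
step_arm --plan '[[[0, 0, 0.5, 0, 0], [0, 0, 1, 0, 0], [0, 0, 1, 0, 0], [0, 0, 1, 0, 0]]]'

```text
time: 18.48
tool_pos: [0.5743, -0.0619, 0.0856]
ee_rot: [-3.141, 0.001, 0.387]
wrist_force: [-0.1, 0.1, -1.5]
width: 0.0273
```

Call:
step_arm --plan '[[[0, 0, 0.5, 0, 0], [0, 0, 1, 0, 0], [0, 0, 1, 0, 0], [0, 0, 1, 0, 0]]]'

```text
time: 18.82
tool_pos: [0.5747, -0.062, 0.0875]
ee_rot: [3.141, 0.0, 0.387]
wrist_force: [-0.2, -0.2, -1.1]
width: 0.0276
```

Call:
step_arm --plan '[[[0, 0, 0.5, 0, 0], [0, 0, 1, 0, 0], [0, 0, 1, 0, 0], [0, 0, 1, 0, 0]]]'

```text
time: 19.15
tool_pos: [0.5746, -0.062, 0.0883]
ee_rot: [-3.142, 0.0, 0.387]
wrist_force: [0.1, 0.3, -3.1]
width: 0.0276
```

Call:
step_arm --plan '[[[0, 0, 0.5, 0, 0], [0, 0, 1, 0, 0], [0, 0, 1, 0, 0], [0, 0, 1, 0, 0]]]'

```text
time: 19.48
tool_pos: [0.5745, -0.062, 0.0886]
ee_rot: [-3.141, 0.001, 0.387]
wrist_force: [1.3, -0.5, -9.6]
width: 0.0277
```

Call:
step_arm --plan '[[[0, 0, 0.5, 0, 0], [0, 0, 0.8, 0, 0], [0, 0, 0.8, 0, 0]]]'

```text
time: 19.73
tool_pos: [0.5743, -0.062, 0.0889]
ee_rot: [-3.141, 0.001, 0.387]
wrist_force: [2.6, -0.7, -13.3]
width: 0.0276
```

Call:
step_arm --plan '[[[0, 0, 0.4, 0, 0], [0, 0, 0.4, 0, 0], [0, 0, 0.4, 0, 0]]]'

```text
time: 19.98
tool_pos: [0.5742, -0.062, 0.0892]
ee_rot: [-3.141, 0.002, 0.387]
wrist_force: [5.2, -1.5, -19.0]
width: 0.0274
```

Call:
step_arm --plan '[[[0, 0, -0.4, 0, 0], [0, 0, -0.4, 0, 0], [0, 0, -0.4, 0, 0], [0, 0, -0.4, 0, 0]]]'

```text
time: 20.32
tool_pos: [0.5742, -0.062, 0.0893]
ee_rot: [-3.141, 0.001, 0.387]
wrist_force: [3.7, -0.6, -20.2]
width: 0.0279
```

Call:
step_arm --plan '[[[0, 0, -0.6, 0, 0], [0, 0, -0.6, 0, 0], [0, 0, -0.6, 0, 0]]]'

```text
time: 20.57
tool_pos: [0.5743, -0.062, 0.0893]
ee_rot: [-3.141, 0.001, 0.387]
wrist_force: [3.2, -1.1, -20.1]
width: 0.0275
```

Call:
step_arm --plan '[[[0, 0, 0, 0, 0], [0, 0, 0, 0, 0], [0, 0, 0, 0, 0]]]'

```text
time: 20.82
tool_pos: [0.5743, -0.0619, 0.0893]
ee_rot: [-3.141, 0.001, 0.387]
wrist_force: [3.7, -1.3, -20.4]
width: 0.0272
```

Call:
step_arm --plan '[[[0, 0, -1, 0, 0], [0, 0, -1, 0, 0], [0, 0, -1, 0, 0]]]'

```text
time: 21.07
tool_pos: [0.5745, -0.0619, 0.0891]
ee_rot: [-3.141, 0.0, 0.387]
wrist_force: [0.4, -1.6, -17.5]
width: 0.0275
```

Call:
step_arm --plan '[[[0, 0, 0, 0, 0], [0, 0, 0, 0, 0], [0, 0, 0, 0, 0]]]'

```text
time: 21.32
tool_pos: [0.5746, -0.0619, 0.089]
ee_rot: [-3.142, 0.0, 0.387]
wrist_force: [0.6, -0.4, -15.6]
width: 0.0272
```

Call:
step_arm --plan '[[[0, 0, 0.1, 0, 0], [0, 0, 0.1, 0, 0], [0, 0, 0.1, 0, 0]]]'

```text
time: 21.57
tool_pos: [0.5746, -0.062, 0.089]
ee_rot: [-3.142, 0.0, 0.387]
wrist_force: [0.9, -0.9, -16.0]
width: 0.0274
```

Call:
step_arm --plan '[[[0, 0, 0.1, 0, 0], [0, 0, 0.1, 0, 0], [0, 0, 0.1, 0, 0]]]'

```text
time: 21.82
tool_pos: [0.5747, -0.062, 0.089]
ee_rot: [-3.142, 0.0, 0.387]
wrist_force: [0.1, 0.2, -15.7]
width: 0.0273
```

Steady at about −16 N on the wrist, roughly 13.5 N net on the shaft. I'll keep holding.

Call:
step_arm --plan '[[[0, 0, 0.1, 0, 0], [0, 0, 0.1, 0, 0], [0, 0, 0.1, 0, 0], [0, 0, 0.1, 0, 0]]]'

```text
time: 22.15
tool_pos: [0.5747, -0.0619, 0.089]
ee_rot: [-3.142, 0.0, 0.387]
wrist_force: [-0.5, 0.2, -14.3]
width: 0.0274
```

Call:
step_arm --plan '[[[0, 0, 0, 0, 0], [0, 0, 0, 0, 0], [0, 0, 0, 0, 0], [0, 0, 0, 0, 0]]]'

```text
time: 22.48
tool_pos: [0.5747, -0.062, 0.089]
ee_rot: [-3.142, 0.0, 0.387]
wrist_force: [-0.4, -1.0, -14.8]
width: 0.0276
```

Call:
step_arm --plan '[[[0, 0, 0, 0, 0], [0, 0, 0, 0, 0], [0, 0, 0, 0, 0], [0, 0, 0, 0, 0]]]'

```text
time: 22.82
tool_pos: [0.5747, -0.062, 0.089]
ee_rot: [-3.142, 0.0, 0.387]
wrist_force: [-0.4, 0.3, -15.1]
width: 0.0273
```

Call:
step_arm --plan '[[[0, 0, 0, 0, 0], [0, 0, 0, 0, 0], [0, 0, 0, 0, 0], [0, 0, 0, 0, 0]]]'

```text
time: 23.15
tool_pos: [0.5747, -0.062, 0.089]
ee_rot: [-3.142, 0.0, 0.387]
wrist_force: [-0.2, 0.6, -15.0]
width: 0.0278
```

Call:
step_arm --plan '[[[0, 0, 0, 0, 0], [0, 0, 0, 0, 0], [0, 0, 0, 0, 0], [0, 0, 0, 0, 0]]]'

```text
time: 23.48
tool_pos: [0.5747, -0.062, 0.089]
ee_rot: [3.142, 0.0, 0.387]
wrist_force: [-1.2, 0.0, -15.9]
width: 0.0272
```

Call:
step_arm --plan '[[[0, 0, 0, 0, 0], [0, 0, 0, 0, 0], [0, 0, 0, 0, 0], [0, 0, 0, 0, 0]]]'

```text
time: 23.82
tool_pos: [0.5747, -0.062, 0.089]
ee_rot: [3.142, 0.0, 0.387]
wrist_force: [-0.2, 0.5, -14.9]
width: 0.0274
```

Call:
step_arm --plan '[[[0, 0, -1, 0, 0], [0, 0, -2, 0, 0], [0, 0, -2.5, 0, 0], [0, 0, -3, 0, 0], [0, 0, -3, 0, 0], [0, 0, -3, 0, 0]]]'

```text
time: 24.32
tool_pos: [0.5758, -0.0622, 0.0882]
ee_rot: [3.14, -0.003, 0.387]
wrist_force: [-2.3, -0.4, -0.7]
width: 0.0276
```

Call:
step_arm --plan '[[[0, 0, -0.5, 0, 0], [0, 0, -0.8, 0, 0], [0, 0, -0.8, 0, 0], [0, 0, -0.8, 0, 0]]]'

```text
time: 24.65
tool_pos: [0.5756, -0.0622, 0.0859]
ee_rot: [3.14, -0.002, 0.387]
wrist_force: [-0.8, -0.1, -1.7]
width: 0.0277
```

Call:
step_arm --plan '[[[0, 0, -0.5, 0, 0], [0, 0, -0.5, 0, 0], [0, 0, -0.5, 0, 0]]]'

```text
time: 24.9
tool_pos: [0.5755, -0.0622, 0.0853]
ee_rot: [3.14, -0.002, 0.387]
wrist_force: [0.7, -0.1, 0.9]
width: 0.0275
```

Call:
step_arm --plan '[[[0, 0, 0, 0, 0], [0, 0, 0, 0, 0], [0, 0, 0, 0, 0]]]'

```text
time: 25.15
tool_pos: [0.5755, -0.0622, 0.0853]
ee_rot: [3.14, -0.002, 0.387]
wrist_force: [0.9, -0.8, 1.2]
width: 0.0277
```

Call:
step_arm --plan '[[[0, 0, 0, 0, 60], [0, 0, 0, 0, 60], [0, 0, 0, 0, 60], [0, 0, 0, 0, 60], [0, 0, 0, 0, 60], [0, 0, 0, 0, 60]]]'

```text
time: 25.65
tool_pos: [0.5746, -0.0619, 0.0846]
ee_rot: [-3.141, 0.0, 0.387]
wrist_force: [-0.0, -0.3, -0.3]
width: 0.0562
```

Call:
step_arm --plan '[[[0, 0, 10, 0, 60], [0, 0, 30, 0, 60], [0, 0, 60, 0, 60], [0, 0, 90, 0, 60], [-20, 0, 110, 0, 60], [-50, 0, 120, 0, 60], [-50, 0, 120, 0, 60], [-50, 0, 120, 0, 60]]]'

```text
time: 26.32
tool_pos: [0.5248, -0.0621, 0.207]
ee_rot: [3.139, -0.004, 0.386]
wrist_force: [0.6, -1.1, -1.0]
width: 0.0563
```

Run:
```python
from h import *
o,s=snap('wrist','w9');print(o['tool_pos'],o['wrist_force'],o['time'])
print('knob',proj('w9',[.575,-.061,.117]),'disc c',proj('w9',[.575,-.061,.084]),'if 3.5 up',proj('w9',[.575,-.061,.0875]))
_,t=snap('scene','s9')
a=cv2.resize(t['frame'][130:235,250:360,::-1],(400,382),interpolation=cv2.INTER_CUBIC);b=cv2.resize(s['frame'][:,:,::-1],(400,250))
b=cv2.copyMakeBorder(b,0,132,0,0,cv2.BORDER_CONSTANT);cv2.imwrite('pics/c9.png',np.hstack([a,b]))
```

```text
[ 0.52483045 -0.06210311  0.20703291] [ 0.57875647 -1.09357226 -0.95652176] 26.3167
knob [345.3020697  153.07875945] disc c [343.17681176 149.17131174] if 3.5 up [343.38066561 149.54611249]
```

View pics/c9.png

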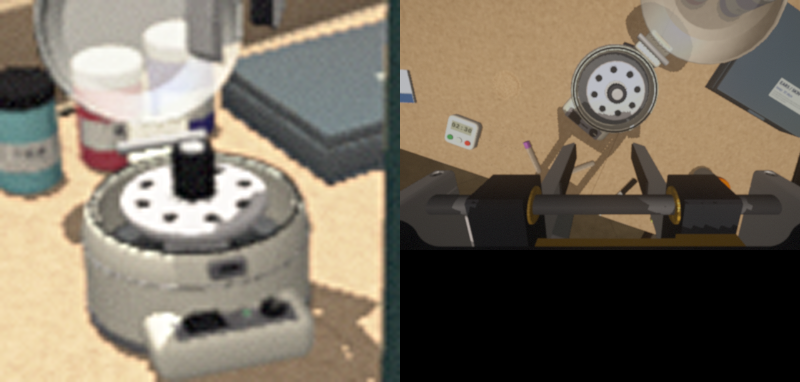

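The rotor sits level and centred in the bowl (left half of the picture, knob at about (192,170)), the gripper is clear, and the timer and a tube visible on the right look undisturbed. I'll hand the job in.

```bash
python3 -c "
from bench import robot
print(robot.close_job())"
```

```text
the job is handed in; nothing more can be done
None
```

The rotor is pressed home on the shaft, passed the pull test, was let go, and the job is handed in. No verdict was reported.

- **Alignment:** A scene-camera view showed the hub notches lie midway between the tube bores. I turned the rotor so a pair of notches matched the cross pin at about −0.68 rad.
- **Pressing home:** I felt about 6 N as the catches were pushed in. The rotor stopped at the height expected for the shoulder, with the TCP at 85 mm. The highest reading was about 16 N at the wrist, or about 18 N on the shaft with the rotor's weight. I did not detect a separate click.
- **Pull test:** The catches bore after about 3.5 mm of lift. The wrist then read a steady 15–16 N, about 13 N net of the rotor's weight, for about 2.5 s, and the rotor stayed on.
- **Overshoot:** Before settling, the wrist force reached 20.4 N for about half a second, about 18 N net. That is slightly over the 20 N limit in the task if the rotor's weight is counted, but below the 24 N failure limit.
- **Final state:** I set the rotor back on the shoulder, with the TCP again at 85.3 mm, then opened the gripper and backed off. The last picture shows it level and centred, with nothing touching it.
- **Bystanders:** The timer and a tube in that picture look undisturbed. I did not measure the positions of the tubes, timer or sample cup.
- **Measurements that disagreed:** The cameras differed by about 2 mm on the shaft and knob positions. The 1 mm corrections I made by feel took that up.

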